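Register the lino blocks on the proofing press and lock the bed

ROBOT

A 7-joint arm with a two-finger parallel gripper is mounted at the origin on the work surface. World frame = base frame: x ahead of the robot, y to its left, z up, the work surface at z = 0. Lengths are in m, angles in rad, forces in N, time in s.
With the tool pointing down it reaches from about 0.4 to 0.875 m from the base axis. Payload 4.4 kg.
Tool frame: the origin (TCP) lies midway between the tips of the shut fingers; the grasp point (between the pads) lies 19 mm behind it (robot.tcp_to_grasp is the distance from the TCP to the grasp point, in m); z points along the fingers, y is the line along which they close (so a half turn about z gives the same grasp; the last joint's range is limited). The gripper opens to 85 mm and grips with 20 to 120 N. Pads are 22 mm wide; open, the fingers measure 114 mm over their backs; the gripper's body (76 mm by 85 mm) begins 54 mm behind the grasp point. The pads swing forward as they close: fully open they stand 13 mm farther back than shut.
Start: joints at [-1.411, 0.628, 0.038, 1.517, -0.027, 0.996, -0.02], TCP at [0.146, 0.634, 0.231] pointing down, gripper open.
Joint ranges: [-3.06, 3.06], [-0.37, 2.12], [-1.25, 1.32], [0.18, 2.47], [-1.1, 4.24], [0.23, 1.98], [-2.94, 2.94]. Speed limits (rad/s): [2.57, 2.57, 3.14, 3.14, 3.14, 3.14, 3.14].

INTERFACE

Orientations are given as a unit quaternion [x, y, z, w].
In Python, from workcell import robot gives the robot as it stands. Calls block until the motion is done:
- robot.move_ptp(position, orientation): joint-space move of the TCP to a pose.
- robot.move_linear(position, ori=None, velocity=0.15): straight line of the TCP; ori=None keeps the orientation; velocity is the mean speed in m/s.
- robot.movej(angles): joint-space move.
- robot.gripper_open() and robot.close(strength=None): open the fingers fully, or close them until they stop; strength is the grip in N (None keeps the last).
- robot.hold(seconds).
- robot.ik(position, orientation): joint angles nearest the present ones, or None.
- robot.state(): the state.
- robot.get_image(name): name is "scene" or "side" or "wrist"; returns (picture, depth): 384x512x3 uint8, red, green, blue; 384x512 float32, m along the optical axis (not along the pixel's ray), 0 where there is no reading.
- robot.get_calibration(name): a dict with "fov_y" (degrees; the focal length in pixels is half the picture's height over the tangent of half this angle, whatever the lens; pixels are square), "cx", "cy" (the principal point, pixels), "R" (3x3) and "t" (3): a world point X has camera coordinates R X + t; the wrist camera has in their place "T_tool_cam" (4x4, takes a point from camera to tool coordinates, whose origin is the TCP and whose axes are the flange's). Camera axes: x right, y down, z forward; pixel columns grow to the right and rows downward; lengths in m; the calibration is good to about 2 mm. A picture is of the moment at which its call begins: read the wrist's pose just before it. get_calibration takes no time and is no camera call.
A pose or a line that the arm cannot do raises robot.MotionError and nothing moves.
- robot.close_job(): hands the job in; it is judged then, once.
Trained networks look in the newest picture that a camera, given by its name, has taken for a name from the list of things; names that differ only in an ending like _2 or _b are one class to them, and where a whole thing is asked for, a point or a joint stands for the part that bears it (a point fixed in the world has none). Each returns a list of dicts, best first, with "score" (0 to 1); they miss things now and then, are a little off and sometimes report something else, mostly with a low value. They report only what shows in the picture. A call takes as long as a camera call.
- robot.search_frame(camera, label): "centre" ([column, row] in pixels, amid what is visible of it).
- robot.place_of(camera, label): "centre" ([column, row] in pixels: a listed point, or the origin of a listed thing).
The state is a dict: "clock": time; "joint_positions": joint angles; "joint_velocities": joint speeds; "effort": joint torques, N m; "position": TCP position; "tool_rot": TCP orientation; "force": force on the tool from outside, world axes, zero at the start; "wrist_torque": the same for the moment, N m; "finger_gap": finger opening in m; "finger_force": force on a finger pad.
Only numpy, scipy, OpenCV 4.12 (cv2) and the standard library are available. Lean on these libraries where they do the work, as an engineer would, in place of code of your own. Each camera call takes 0.05 s, during which the arm holds its last target. There are 200 camera calls.

TASK

Change over the proofing press: clear the two used grey blocks off its bed into the white tray, side by side, then put every coloured printing block that lies on the table flat on the press bed in the corner of its own colour, and push each one fully home and square against both stops of that corner. When all of them are registered and the bed holds nothing else, lift the red collar on the bed-lock lever, push the lever through its gate all the way over to the locked side, and let the collar drop fully home. Leave the ink pots, cork block and ink knife on the table where they are, and see that the blocks are still home at the end.

Things in the scene. Friction and masses are not known exactly. Their poses are not given: they have to be found in the camera images.
- lever_pivot (a point): pivot of the bed-lock lever of the proofing press, 30 mm above the table, in the green console at the press's left end. Press frame: x across the bed away from the robot, y along the bed towards the lever, z up. Along x, 0.13 to 0.22 m beyond the bay points, a black roller 92 mm high is parked; green rails 14 mm high edge both ends of the bed
- lock_lever (a joint): lever angle about the press's y through the pivot: 0 = leaning 0.5 rad to press -x (unlocked, red mark, nearer the robot), 0.5 = upright, 1.0 = leaning 0.5 rad to +x (locked, white mark, its stop). Stays where left; about 3 N at the collar swings it. With the collar down a gate blocks it from about 0.1 to 0.9; with the collar lifted 18 mm or more it passes
- lock_collar (a joint): lift of the red collar along the lever: 0 = down, 0.022 m = its upper stop; a spring pulls it down (3 N when down, 7 N at the top)
- collar_grip (a point): grip point in the red lockout collar, 69 mm from the pivot when down; z runs up the lever, y is the press's y. Rectangular sleeve 18 (x) by 30 (y) mm, from 24 mm below to 16 mm above this point, its top 4 mm a rim 34 mm wide in y. A thin stem with an 18 mm wide cap stands above, cap top 45 mm above this point when down. Pinch across y, from above along the lever
- centre_blue (a point): centre (half-way up) of the blue printing block: plywood with a blue top face and a white turtle, 48 mm along its x, 64 mm along its y, 28 mm tall, about 0.14 kg, flat on the table at the start; may be absent
- bay_blue (a point): where the blue block's centre is when home in the blue corner, block x along this x (either way round). Bed top: 14 mm below, 12 mm above the table. Two blue stops, 7 mm high, 10 mm thick: back stop 50 mm long, face at +24 mm in x; side stop 36 mm long, face at +32 mm in y. Open to -x and -y. The three corners stand about 110 mm apart along the press's y, in any order
- centre_green (a point): centre (half-way up) of the green printing block: plywood with a green top face and a white fish, 48 mm along its x, 64 mm along its y, 28 mm tall, about 0.14 kg, flat on the table at the start; may be absent
- bay_green (a point): where the green block's centre is when home in the green corner, block x along this x (either way round). Bed top: 14 mm below, 12 mm above the table. Two green stops, 7 mm high, 10 mm thick: back stop 50 mm long, face at +24 mm in x; side stop 36 mm long, face at +32 mm in y. Open to -x and -y. The three corners stand about 110 mm apart along the press's y, in any order
- centre_orange (a point): centre (half-way up) of the orange printing block: plywood with a orange top face and a white flower, 48 mm along its x, 64 mm along its y, 28 mm tall, about 0.14 kg, flat on the table at the start; may be absent
- bay_orange (a point): where the orange block's centre is when home in the orange corner, block x along this x (either way round). Bed top: 14 mm below, 12 mm above the table. Two orange stops, 7 mm high, 10 mm thick: back stop 50 mm long, face at +24 mm in x; side stop 36 mm long, face at +32 mm in y. Open to -x and -y. The three corners stand about 110 mm apart along the press's y, in any order
- tray_floor (a point): centre of the inner floor of the white tray for used blocks, 4 mm above the table; inside 108 mm along its x by 138 mm along its y, walls 16 mm above the table and 4 mm thick; room for both used blocks side by side along y
- spent_a_centre (a point): centre (half-way up) of a used grey-topped block with a black star, 40 by 40 mm, 28 mm tall, about 0.1 kg, lying on the press bed at the start (in the way of a corner)
- spent_b_centre (a point): centre (half-way up) of a used grey-topped block with a black star, 40 by 40 mm, 28 mm tall, about 0.1 kg, lying on the press bed at the start (in the way of a corner)
- ink_jar: blue-capped ink jar, 56 mm wide, 60 mm tall, not to be disturbed
- ink_tin: ink tin, 64 mm wide, 50 mm tall; not to be disturbed
- cork_block: cork sanding block, 60 by 30 mm, 20 mm tall, lying between the robot and the press; not to be disturbed
- ink_knife: ink knife (spatula) lying on the table; not to be disturbed

How it is judged:
By the outcome, as a careful person would: the job done as asked, in the order asked, and still so for the second after the job is handed in, with the robot touching nothing.
Of block_blue, block_green, block_orange only 2 to 3 are there at a start; the rules pass over those that are not, and their reading is None.
At some moment in a run one of block_blue, block_green, block_orange may be knocked a few centimetres aside while the robot is not near it.
Once in a run the grip may slacken for a moment while it holds something.
It also fails if it takes over 210 s, if anything falls off the work surface, if the arm or the gripper's body presses on something with over 40 N, if the wrist force passes 120 N, or if a joint passes its speed limit or range.

## Working session

There is one attempt and no reset: what is moved stays moved. The work goes in short steps, each a Python script; the robot and the scene stay as the last script left them, time stands still between calls to the robot, and variables do not carry over. Pictures are saved under pics/ and viewed, at most 14 in all, crops included, and the job is handed in when it is done.

```bash
ls; mkdir -p pics; python3 - <<'E'
from workcell import robot
import cv2,numpy as np
s=robot.state();print(s['clock'],s['position'],s['tool_rot'],s['finger_gap'])
for c in ("scene","side"):
    im,d=robot.get_image(c);cv2.imwrite(f"pics/{c}0.png",im[:,:,::-1]);k=robot.get_calibration(c);print(c,k)
    for n in ["lever_pivot","collar_grip","centre_blue","centre_green","centre_orange","bay_blue","bay_green","bay_orange","tray_floor","spent_a_centre","cork_block","ink_jar"]:
        print(n,[(np.round(r['centre'],1).tolist(),round(r['score'],2)) for r in robot.place_of(c,n)][:3])
print(robot.get_calibration("wrist"))
E
```

```text
pics
0.0 [0.14533806 0.63291626 0.23040924] [ 1.12644359e-01  9.93634943e-01 -9.15729964e-04 -9.98786114e-05] 0.08530190886688767
scene {'fov_y': 53.36634612598846, 'cx': 249.8522527810701, 'cy': 193.1596071626051, 'R': array([[ 0.36257727,  0.93195079, -0.00233434],
       [ 0.51423781, -0.20215293, -0.83348285],
       [-0.7772369 ,  0.30100153, -0.55254039]]), 't': array([-0.17553271, -0.16670519,  1.29886861])}
lever_pivot [([380.8, 210.1], 0.84)]
collar_grip [([378.5, 181.3], 0.79), ([230.9, 212.6], 0.4)]
centre_blue [([137.5, 215.2], 0.45)]
centre_green [([149.4, 234.5], 0.68)]
centre_orange [([179.0, 276.4], 0.76)]
bay_blue [([271.1, 251.6], 0.64)]
bay_green [([358.4, 237.3], 0.74)]
bay_orange [([310.5, 245.1], 0.53)]
tray_floor [([86.6, 301.3], 0.77), ([229.4, 212.8], 0.72), ([281.9, 196.9], 0.26)]
spent_a_centre [([257.0, 240.6], 0.67)]
cork_block [([230.7, 212.3], 0.74)]
ink_jar [([139.1, 214.1], 0.76)]
side {'fov_y': 46.2850400868372, 'cx': 248.2379929189963, 'cy': 184.17903605391504, 'R': array([[ 0.88457213, -0.46631143, -0.00926207],
       [-0.27722856, -0.50971326, -0
[... 482 characters left out ...]
8], 0.55)]
bay_orange [([279.8, 158.8], 0.57), ([233.5, 130.8], 0.25)]
tray_floor [([380.1, 277.3], 0.86)]
spent_a_centre [([171.0, 152.5], 0.57), ([293.4, 184.2], 0.56)]
cork_block []
ink_jar [([248.2, 279.7], 0.69), ([171.1, 153.1], 0.51), ([300.4, 177.6], 0.45)]
{'fov_y': 68.33549480717195, 'cx': 260.2396995054572, 'cy': 190.6938897933931, 'T_tool_cam': array([[-6.28054256e-05, -9.57292180e-01, -2.89122256e-01,
         7.33070600e-02],
       [ 9.99999980e-01, -1.15386835e-04,  1.64821245e-04,
         3.43998357e-04],
       [-1.91142991e-04, -2.89122240e-01,  9.57292167e-01,
        -1.42359305e-01],
       [ 0.00000000e+00,  0.00000000e+00,  0.00000000e+00,
         1.00000000e+00]])}
```

View pics/scene0.png

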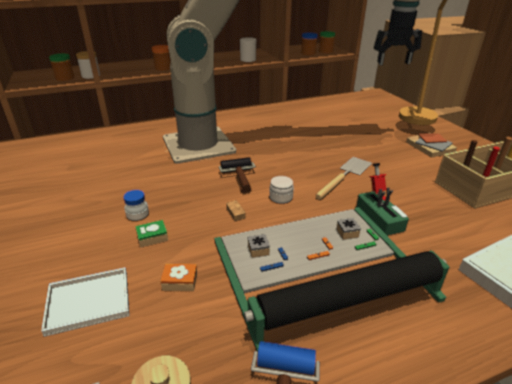

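View pics/side0.png

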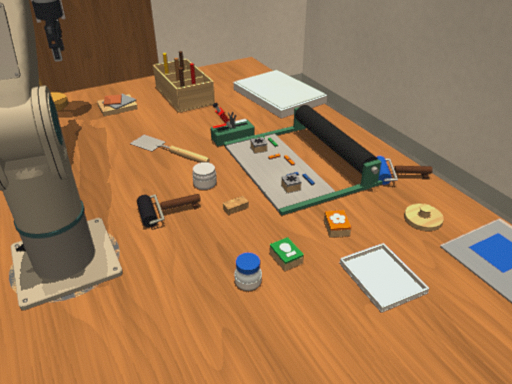

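Scene: green block at (152,233), orange at (179,277), no blue block. Grey blocks sit near the blue and green bays; the tray is at (87,300) and the red-collared lever at (379,185).

```bash
cat > h.py <<'E'
from workcell import robot
import cv2,numpy as np
from scipy.spatial.transform import Rotation as Ro
def down(yaw): return (Ro.from_euler('z',yaw)*Ro.from_euler('x',np.pi)).as_quat()   # tool x=(c,s), tool y=(s,-c)
def cam(name,st=None):
    k=robot.get_calibration(name);f=192/np.tan(np.radians(k['fov_y'])/2)
    if name=='wrist':
        T=k['T_tool_cam'];R0=Ro.from_quat(st['tool_rot']).as_matrix()
        return f,k['cx'],k['cy'],R0@T[:3,:3],np.array(st['position'])+R0@T[:3,3]
    return f,k['cx'],k['cy'],k['R'].T,-k['R'].T@k['t']
def p2w(c,px,z):
    f,cx,cy,R,o=c;d=R@np.array([(px[0]-cx)/f,(px[1]-cy)/f,1]);return o+d*(z-o[2])/d[2]
def w2p(c,X):
    f,cx,cy,R,o=c;v=R.T@(np.array(X)-o);return np.array([cx+f*v[0]/v[2],cy+f*v[1]/v[2]])
Z=dict(lever_pivot=.03,collar_grip=.09,tray_floor=.004,ink_jar=.03,ink_tin=.025,cork_block=.01,ink_knife=.005,spent_a_centre=.026)
def find(name,n,st=None,k=1,z=None):
    if z is None: z=Z.get(n,.026 if n[:3]=='bay' else .014)
    c=cam(name,st);return [(np.round(p2w(c,r['centre'],z),4),round(r['score'],2),np.round(r['centre']).tolist()) for r in robot.place_of(name,n)][:k]
def shot(name,fn=None):
    st=robot.state();im,d=robot.get_image(name)
    if fn: cv2.imwrite('pics/'+fn,im[:,:,::-1])
    return st,im,d
E
python3 - <<'E'
from h import *
for c in("scene","side"):
    shot(c)
    for n in ["lever_pivot","collar_grip","centre_green","centre_orange","bay_blue","bay_green","bay_orange","tray_floor","spent_a_centre","cork_block","ink_jar","ink_tin"]:
        print(c,n,find(c,n,k=3))
E
```

```text
scene lever_pivot [(array([0.5699, 0.31  , 0.03  ]), 0.85, [381.0, 209.0])]
scene collar_grip [(array([0.5346, 0.3139, 0.09  ]), 0.75, [378.0, 181.0]), (array([ 0.4583, -0.2467,  0.09  ]), 0.46, [138.0, 214.0])]
scene centre_green [(array([ 0.4345, -0.2367,  0.014 ]), 0.57, [146.0, 233.0]), (array([0.4162, 0.1213, 0.014 ]), 0.22, [284.0, 197.0])]
scene centre_orange [(array([0.547 , 0.3264, 0.014 ]), 0.24, [379.0, 208.0])]
scene bay_blue [(array([ 0.6095, -0.0045,  0.026 ]), 0.54, [269.0, 253.0])]
scene bay_green [(array([0.6337, 0.2035, 0.026 ]), 0.73, [359.0, 236.0])]
scene bay_orange [(array([0.6129, 0.0939, 0.026 ]), 0.62, [311.0, 242.0])]
scene tray_floor [(array([ 0.5798, -0.3669,  0.004 ]), 0.68, [90.0, 298.0]), (array([ 0.5854, -0.1881,  0.004 ]), 0.31, [182.0, 275.0])]
scene spent_a_centre [(array([ 0.5749, -0.0237,  0.026 ]), 0.9, [255.0, 245.0])]
scene cork_block [(array([ 0.4378, -0.028 ,  0.01  ]), 0.79, [232.0, 216.0])]
scene ink_jar [(array([ 0.3738, -0.2451,  0.03  ]), 0.83, [138.0, 214.0])]
scene ink_tin [(array([0.429 , 0.1121, 0.025 ]), 0.69, [283.0, 197.0])]
side 
[... 320 characters left out ...]
0.2345, 0.014 ]), 0.59, [266.0, 139.0])]
side bay_blue [(array([ 0.6116, -0.0192,  0.026 ]), 0.57, [302.0, 180.0])]
side bay_green [(array([0.6194, 0.1995, 0.026 ]), 0.54, [264.0, 143.0])]
side bay_orange [(array([0.6223, 0.1001, 0.026 ]), 0.62, [282.0, 158.0]), (array([0.5867, 0.4221, 0.026 ]), 0.54, [223.0, 116.0]), (array([0.3529, 0.2805, 0.026 ]), 0.49, [171.0, 152.0])]
side tray_floor [(array([ 0.5844, -0.3715,  0.004 ]), 0.93, [383.0, 276.0])]
side spent_a_centre [(array([ 0.5759, -0.0336,  0.026 ]), 0.81, [293.0, 186.0])]
side cork_block [(array([ 0.4202, -0.0216,  0.01  ]), 0.68, [238.0, 206.0])]
side ink_jar [(array([ 0.3231, -0.2746,  0.03  ]), 0.8, [252.0, 281.0])]
side ink_tin []
```

```bash
python3 - <<'E'
from h import *
for i,(p,ns) in enumerate([((.56,.12,.28),["lever_pivot","collar_grip","bay_blue","bay_green","bay_orange","spent_a_centre"]),((.48,-.26,.28),["centre_green","centre_orange","centre_blue","tray_floor","ink_jar"])]):
    q=down(np.pi-.07)
    try: robot.move_ptp(p,q)
    except robot.MotionError as e:
        print(e); q=down(-.07); robot.move_ptp(p,q)
    st,_,_=shot("wrist",f"w{i}.png"); print(st['clock'],np.round(st['position'],3),np.round(st['joint_positions'],2))
    np.save(f"pics/w{i}.npy",dict(position=st['position'],tool_rot=st['tool_rot']),allow_pickle=True)
    for n in ns: print(n,find("wrist",n,st,3))
E
```

```text
4.9583 [0.56  0.121 0.28 ] [-0.36  0.47  0.15  1.68 -0.08  1.    1.32]
lever_pivot [(array([0.5667, 0.3151, 0.03  ]), 0.56, [399.0, 155.0]), (array([ 0.4232, -0.0035,  0.03  ]), 0.37, [155.0, 60.0])]
collar_grip [(array([0.5331, 0.3154, 0.09  ]), 0.8, [425.0, 135.0])]
bay_blue [(array([ 0.6084, -0.0098,  0.026 ]), 0.72, [173.0, 198.0]), (array([0.5942, 0.1996, 0.026 ]), 0.46, [316.0, 179.0])]
bay_green [(array([0.6265, 0.2135, 0.026 ]), 0.62, [325.0, 200.0])]
bay_orange [(array([0.6162, 0.099 , 0.026 ]), 0.6, [247.0, 198.0])]
spent_a_centre [(array([ 0.581 , -0.0175,  0.026 ]), 0.83, [165.0, 180.0])]
6.75 [ 0.481 -0.258  0.28 ] [ 0.29  0.43  0.22  1.75 -0.11  0.97  2.06]
centre_green [(array([ 0.4364, -0.221 ,  0.014 ]), 0.98, [284.0, 125.0])]
centre_orange [(array([ 0.5979, -0.1927,  0.014 ]), 0.97, [307.0, 228.0])]
centre_blue []
tray_floor [(array([ 0.5836, -0.3697,  0.004 ]), 0.97, [195.0, 225.0])]
ink_jar [(array([ 0.3309, -0.2471,  0.03  ]), 0.93, [261.0, 41.0])]
```

View pics/w0.png

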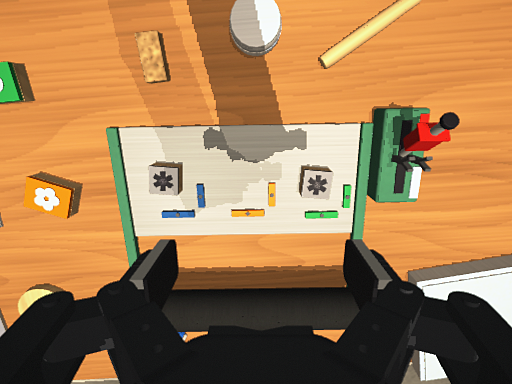

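View pics/w1.png

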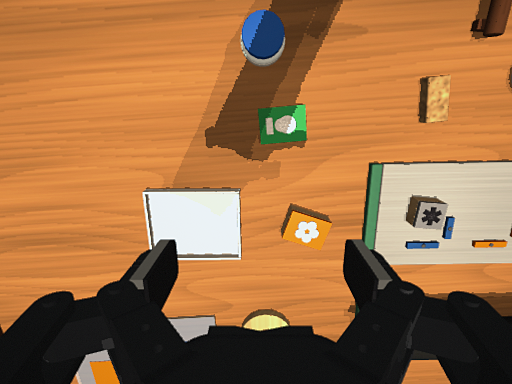

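```bash
cat > seg.py <<'E'
from h import *
HUE=dict(blue=(100,125),green=(50,85),orange=(5,22))
def blobs(im,c,col,z,box,amin=25,sat=130):
    """min-area rects (world) of blobs of a colour within pixel box x0,y0,x1,y1"""
    hsv=cv2.cvtColor(im,cv2.COLOR_RGB2HSV);lo,hi=HUE[col]
    m=cv2.inRange(hsv,(lo,sat,60),(hi,255,255));b=np.zeros_like(m);x0,y0,x1,y1=box;b[y0:y1,x0:x1]=m[y0:y1,x0:x1]
    out=[]
    for ct in cv2.findContours(b,cv2.RETR_EXTERNAL,cv2.CHAIN_APPROX_NONE)[0]:
        a=cv2.contourArea(ct)
        if a<amin: continue
        W=np.array([p2w(c,p,z)[:2] for p in ct[:,0]]);(cx,cy),(w,h),an=cv2.minAreaRect((W*1000).astype(np.float32))
        long=an if w>=h else an+90
        out.append((a,np.array([cx,cy])/1000,max(w,h),min(w,h),(long+90)%180-90))
    return sorted(out,key=lambda o:-o[0])
E
python3 - <<'E'
from seg import *
def load(i): return cv2.imread(f'pics/w{i}.png')[:,:,::-1].copy(),cam('wrist',np.load(f'pics/w{i}.npy',allow_pickle=True).item())
im,c=load(0)
for col in HUE:
    for b in blobs(im,c,col,.019,(135,165,355,225)): print(col,b)
im,c=load(1)
print(blobs(im,c,'green',.028,(240,90,320,160))[:2]);print(blobs(im,c,'orange',.028,(265,190,340,255),sat=200)[:3])
# tray / grey tops
hsv=cv2.cvtColor(im,cv2.COLOR_RGB2HSV);m=cv2.inRange(hsv,(0,0,150),(180,60,255));m[:,260:]=0;m[280:]=0;m[:180]=0
ct=max(cv2.findContours(m,0,1)[0],key=cv2.contourArea);W=np.array([p2w(c,p,.01)[:2] for p in ct[:,0]])*1000;print('tray',cv2.minAreaRect(W.astype(np.float32)))
im,c=load(0)
cv2.imwrite('pics/crop.png',cv2.resize(cv2.imread('pics/w0.png')[150:230,130:370],None,fx=3.3,fy=3.3,interpolation=2))
E
```

```text
blue (124.0, array([ 0.6371156 , -0.01021443]), 48.30503463745117, 9.218682289123535, 88.18534088134766)
blue (92.0, array([0.609729  , 0.02849192]), 33.015342712402344, 9.327346801757812, -3.8191146850585938)
green (137.0, array([0.65244244, 0.20867804]), 49.34311294555664, 8.189263343811035, 86.08158111572266)
green (100.0, array([0.62547089, 0.24661349]), 34.75283432006836, 9.36350154876709, -2.8792800903320312)
orange (186.5, array([0.64146399, 0.09606693]), 48.72371292114258, 11.412799835205078, 86.08241271972656)
orange (100.0, array([0.61463446, 0.13421172]), 34.57648468017578, 8.95628547668457, -3.099273681640625)
orange (36.0, array([ 5.75537170e-01, -9.43622589e-05]), 44.120826721191406, 23.269363403320312, 22.928207397460938)
[(1567.5, array([ 0.43473026, -0.224755  ]), 63.255821228027344, 47.1507682800293, -88.71543419361115)]
[(1209.5, array([ 0.59386224, -0.19529289]), 65.3167495727539, 49.776817321777344, 67.25175476074219)]
tray ((583.9918823242188, -371.32891845703125), (147.6045684814453, 116.72620391845703), 86.30931854248047)
```

View pics/crop.png

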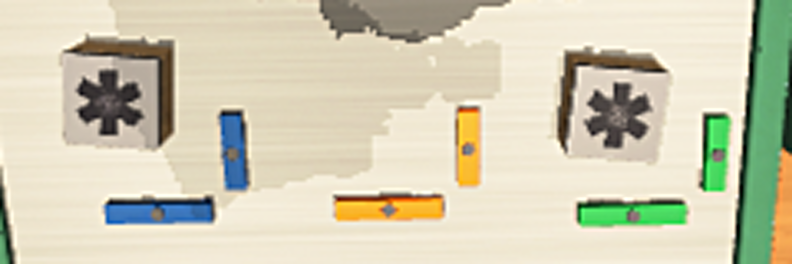

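```bash
cat >> h.py <<'E'
PH=-.070; XH=np.array([np.cos(PH),np.sin(PH)]); YH=np.array([-np.sin(PH),np.cos(PH)])
BAY=dict(green=np.array([.6235,.2107]),orange=np.array([.615,.0981])); TR=np.array([.584,-.371])
def q_for(p,yaws):
    j=np.array(robot.state()['joint_positions']);best=None
    for y in yaws:
        s=robot.ik(list(p),down(y))
        if s is not None:
            d=np.abs(np.array(s)-j).max()
            if best is None or d<best[0]: best=(d,down(y))
    return best[1]
def xgrasp(p,phi): return q_for(p,[phi+np.pi/2,phi-np.pi/2])
def lin(p,q=None,v=.2): robot.move_linear(list(p),q,velocity=v)
def gap(): return round(robot.state()['finger_gap'],4)
def pick(xy,phi,z,up=.12):
    robot.gripper_open();q=xgrasp((*xy,up),phi);robot.move_ptp([*xy,up],q);lin((*xy,z));robot.close(40)
    g=gap();lin((*xy,up));print('pick gap',g,gap(),round(robot.state()['clock'],1));return gap()
def place(xy,phi,z,up=.12):
    q=xgrasp((*xy,up),phi);robot.move_ptp([*xy,up],q);print('gap at place',gap());lin((*xy,z+.01));lin((*xy,z),v=.05)
    robot.gripper_open();lin((*xy,up));print('placed',round(robot.state()['clock'],1))
E
python3 - <<'E'
from h import *
c=cam('wrist',np.load('pics/w0.npy',allow_pickle=True).item())
a=p2w(c,(163.5,180.5),.04)[:2];b=p2w(c,(317.3,184),.04)[:2];print(a,b)
ty=np.array([.064,.998])
if pick(a,-.14,.016)>.03: place(TR-.033*ty,-.064,.010)
if pick(b,-.14,.016)>.03: place(TR+.033*ty,-.064,.010)
robot.move_ptp([.48,-.26,.28],down(np.pi-.07)); st,_,_=shot('wrist','w2.png')
for n in("centre_green","centre_orange","spent_a_centre"): print(n,find('wrist',n,st,3))
E
```

```text
[ 0.57779861 -0.01478369] [0.59753393 0.19941014]
pick gap 0.0393 0.0392 10.3
gap at place 0.0389
placed 14.1
pick gap 0.039 0.0394 18.3
gap at place 0.0394
placed 22.5
centre_green [(array([ 0.4353, -0.2233,  0.014 ]), 0.57, [284.0, 125.0])]
centre_orange [(array([ 0.5963, -0.1938,  0.014 ]), 0.76, [307.0, 229.0])]
spent_a_centre [(array([ 0.5841, -0.3994,  0.026 ]), 0.55, [174.0, 233.0]), (array([ 0.3308, -0.2445,  0.026 ]), 0.23, [264.0, 42.0])]
```

View pics/w2.png

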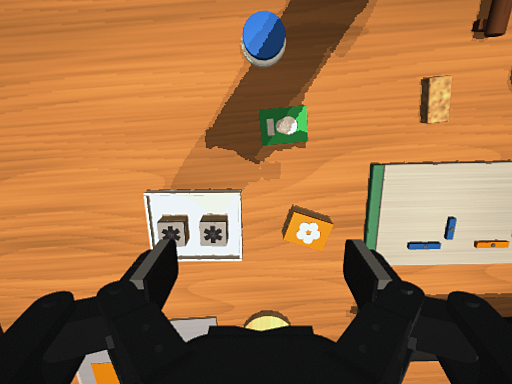

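Both grey blocks sit side by side in the tray at (172,233) and (213,233), and green (284,125) and orange (307,229) have not moved. Next I'll place the coloured blocks, green first.

```bash
cat >> h.py <<'E'
def fpress(): 
    f=np.array(robot.state()['force'])[:2];return np.array([f@XH,f@YH])
def push(bay,ax,half,start,z=.022,fmax=8,fing=.016,limit=.012):
    """shut fingers push the block's -ax face; stop on force; returns TCP overtravel from expected home"""
    d,o=(XH,YH)[ax],None
    base=bay-d*(half+fing); p=base-d*start
    q=q_for((*p,.12),[PH+np.pi,PH]);robot.close();robot.move_ptp([*p,.12],q);lin((*p,z));robot.hold(.15);f0=fpress();s=-start
    while s<limit:
        s+=.003 if s<-.004 else .001
        lin((*(base+d*s),z),v=.03);f=(fpress()-f0)[ax]
        if abs(f)>fmax: break
    robot.hold(.2);f=(fpress()-f0)[ax];pos=np.array(robot.state()['position'])[:2]-bay
    print('push',ax,'s',round(s,4),'f',round(f,1),'tcp rel bay',round(pos@d,4),round(robot.state()['clock'],1))
    lin((*(base+d*(s-.012)),z));lin((*(base+d*(s-.012)),.12))
def register(col):
    b=BAY[col]
    push(b,0,.024,.022);push(b,1,.032,.022);push(b,0,.024,.012);push(b,1,.032,.012)
E
python3 - <<'E'
from h import *
if pick((.435,-.224),.023,.004)>.04:
    place(BAY['green']-.008*XH-.008*YH,PH,.017)
    robot.move_ptp([.56,.12,.28],down(np.pi-.07)); st,_,_=shot('wrist','w3.png')
    print(find('wrist','centre_green',st,2,z=.026),gap())
E
```

```text
pick gap 0.047 0.0469 26.9
gap at place 0.0472
placed 30.6
[(array([0.6187, 0.2028, 0.026 ]), 0.92, [319.0, 196.0])] 0.0856
```

View pics/w3.png

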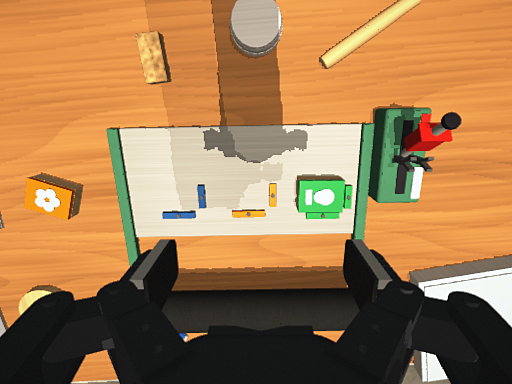

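Green lies flat and square at (321,196), a few mm short of its stops. Push it home.

```bash
python3 - <<'E'
from h import *
register('green')
robot.gripper_open();robot.move_ptp([.48,-.22,.28],down(np.pi-.07)); st,_,_=shot('wrist')
r=find('wrist','centre_orange',st,2);print(r)
E
```

```text
push 0 s 0.008 f -7.0 tcp rel bay -0.0349 38.5
push 1 s 0.006 f -9.0 tcp rel bay -0.0457 44.5
push 0 s 0.009 f -8.1 tcp rel bay -0.0345 50.7
push 1 s 0.006 f -7.4 tcp rel bay -0.0458 56.2
[(array([ 0.5954, -0.1945,  0.014 ]), 0.83, [280.0, 229.0])]
```

```bash
python3 - <<'E'
from h import *
if pick((.595,-.194),-.397,.004)>.04:
    place(BAY['orange']-.008*XH-.008*YH,PH,.017); 
    register('orange')
    robot.gripper_open();robot.move_ptp([.54,.14,.22],down(np.pi-.07)); st,im,_=shot('wrist','w4.png');c=cam('wrist',st)
    for n in('centre_orange','centre_green'): print(find('wrist',n,st,2,z=.026),BAY)
    for n in('collar_grip','lever_pivot'): print(n,find('wrist',n,st,2))
E
```

```text
pick gap 0.0474 0.0471 62.5
gap at place 0.0474
placed 65.7
push 0 s 0.008 f -10.4 tcp rel bay -0.0369 72.6
push 1 s 0.006 f -9.9 tcp rel bay -0.046 78.6
push 0 s 0.007 f -8.2 tcp rel bay -0.0367 84.4
push 1 s 0.006 f -7.8 tcp rel bay -0.046 89.9
[(array([0.61  , 0.0971, 0.026 ]), 0.73, [232.0, 223.0])] {'green': array([0.6235, 0.2107]), 'orange': array([0.615 , 0.0981])}
[(array([0.6243, 0.2105, 0.026 ]), 0.8, [320.0, 228.0])] {'green': array([0.6235, 0.2107]), 'orange': array([0.615 , 0.0981])}
collar_grip [(array([0.5331, 0.3145, 0.09  ]), 0.67, [439.0, 163.0])]
lever_pivot [(array([0.5679, 0.3156, 0.03  ]), 0.73, [407.0, 181.0])]
```

View pics/w4.png

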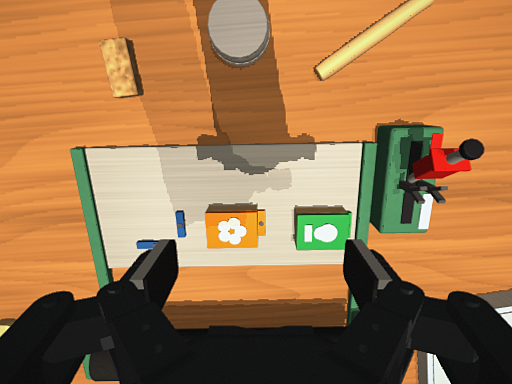

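Orange (232,229) and green (323,228) sit square in their corners. Orange's 2 mm offset matches the stop position I first measured. Now the lever: check IK along the arc.

```bash
cat >> h.py <<'E'
PV=np.array([.567,.3148,.03])
X3=np.array([*XH,0]);Y3=np.array([*YH,0])
def lev(q,r,sg):
    th=q-.5;L=np.sin(th)*X3+np.cos(th)*np.array([0,0,1]);z=-L;y=sg*Y3
    return list(PV+r*L),Ro.from_matrix(np.column_stack([np.cross(y,z),y,z])).as_quat(),L
E
python3 - <<'E'
from h import *
for sg in(1,-1):
    for q,r in((0,.14),(0,.047),(0,.068),(.25,.068),(.5,.068),(.75,.068),(1.02,.068),(1,.15)):
        p,o,_=lev(q,r,sg);s=robot.ik(p,o);print(sg,q,r,None if s is None else np.round(s,2))
E
```

```text
1 0 0.14 [-1.    0.59  0.23  2.13  1.16  0.28 -0.43]
1 0 0.047 [-0.13  1.03 -1.06  2.06  1.73  1.19 -0.68]
1 0 0.068 [-0.14  0.98 -1.06  2.07  1.69  1.17 -0.68]
1 0.25 0.068 [-0.9   0.75  0.38  1.89 -0.27  0.36  1.11]
1 0.5 0.068 [-0.72  0.8   0.29  1.64 -0.31  0.75  1.22]
1 0.75 0.068 [-0.59  0.93  0.25  1.35 -0.35  1.13  1.27]
1 1.02 0.068 [-0.49  1.12  0.22  1.   -0.4   1.54  1.27]
1 1 0.15 [-0.46  1.11  0.24  0.81 -0.4   1.72  1.24]
-1 0 0.14 [-1.    0.59  0.23  2.13  1.16  0.28  2.71]
-1 0 0.047 [-0.55  0.78 -0.33  2.07  1.67  0.59  2.32]
-1 0 0.068 [-0.81  0.72  0.04  2.09  1.6   0.35  2.31]
-1 0.25 0.068 [-0.05  0.96 -1.06  1.86  1.32  1.03  2.9 ]
-1 0.5 0.068 [-1.09  1.06  1.08  1.65 -1.04  1.1  -1.34]
-1 0.75 0.068 [-0.93  1.18  1.09  1.37 -1.01  1.47 -1.4 ]
-1 1.02 0.068 [-0.74  1.31  1.05  1.01 -1.02  1.82 -1.51]
-1 1 0.15 [-0.59  1.17  0.69  0.82 -0.73  1.81 -1.73]
```

```bash
cat >> h.py <<'E'
def lev2(q,r,off=.25,d=.023):
    """pad centre at r along lever, tool tilted off rad more to +x than the lever"""
    th=q-.5;f=lambda a:np.sin(a)*X3+np.cos(a)*np.array([0,0,1])
    z=-f(th+off);y=Y3
    return list(PV+r*f(th)+d*z),Ro.from_matrix(np.column_stack([np.cross(y,z),y,z])).as_quat(),f(th)
E
python3 - <<'E'
from h import *
robot.gripper_open();p,o,_=lev2(0,.17);robot.move_ptp(p,o);print(np.round(robot.state()['joint_positions'],2),robot.state()['clock'])
for q,r in((0,.069),(0,.09),(.25,.09),(.5,.09),(.75,.09),(1.02,.09),(1,.069),(1,.17)):
    p,o,_=lev2(q,r);s=robot.ik(p,o);print(q,r,None if s is None else np.round(s,2))
st,_,_=shot('wrist','w5.png');shot('side','s5.png')
a=cv2.imread('pics/w5.png');b=cv2.imread('pics/s5.png')[60:210,150:350];b=cv2.resize(b,(400,300));a=cv2.resize(a,(400,300));cv2.imwrite('pics/v5.png',np.hstack([a,b]))
E
```

```text
[-1.03  0.61  0.45  1.97 -0.2   0.43  1.  ] 93.4833
0 0.069 [-0.89  0.78  0.34  1.92 -0.25  0.29  1.08]
0 0.09 [-0.91  0.74  0.36  1.94 -0.24  0.32  1.06]
0.25 0.09 [-0.71  0.78  0.23  1.69 -0.26  0.7   1.16]
0.5 0.09 [-0.54  0.89  0.1   1.42 -0.23  1.07  1.17]
0.75 0.09 [-0.43  1.05  0.01  1.1  -0.24  1.44  1.17]
1.02 0.09 [-0.36  1.29 -0.04  0.68 -0.29  1.87  1.13]
1 0.069 [-0.37  1.27 -0.03  0.78 -0.28  1.78  1.15]
1 0.17 None
```

View pics/v5.png

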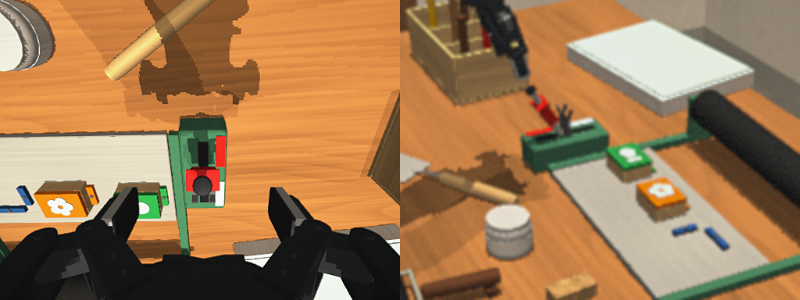

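Lever cap at (202,187) in the left half is centred between the fingers, and the blocks are still home in the side view. Grasp and lift the collar.

```bash
python3 - <<'E'
from h import *
def go(q,r,v=.1,off=.25):
    p,o,L=lev2(q,r,off);robot.move_linear(p,o,velocity=v);s=robot.state()
    f=np.array(s['force']);print(q,r,'gap',round(s['finger_gap'],4),'f along L',round(f@L,1),'x',round(f@X3,1),round(s['clock'],1));return s['finger_gap'],f@L
go(0,.069);robot.close(80);go(0,.069)
go(0,.080,.05);g,f=go(0,.0895,.05);g,f=go(0,.0905,.05)
shot('side','s6.png');cv2.imwrite('pics/v6.png',cv2.resize(cv2.imread('pics/s6.png')[60:210,150:350],(600,450),interpolation=2))
E
```

```text
0 0.069 gap 0.0854 f along L 0.0 x -0.2 94.7
0 0.069 gap 0.032 f along L 7.1 x -2.3 95.6
0 0.08 gap 0.032 f along L -5.2 x 2.5 95.9
0 0.0895 gap 0.0314 f along L -6.1 x 3.2 96.3
0 0.0905 gap 0.0315 f along L -7.5 x 4.7 96.5
```

View pics/v6.png

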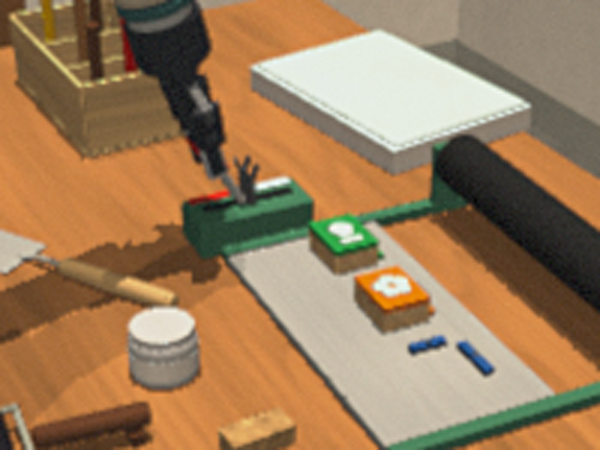

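The collar is up, with the spring pulling about 7 N. Swing it now.

```bash
python3 - <<'E'
from h import *
def go(q,r,v=.08,off=.25):
    p,o,L=lev2(q,r,off);robot.move_linear(p,o,velocity=v);s=robot.state();T=np.cross(Y3,L)
    f=np.array(s['force']);print(round(q,2),r,'gap',round(s['finger_gap'],4),'fL',round(f@L,1),'fT',round(f@T,1),round(s['clock'],1));return f@L,f@T
ok=True
for q in np.arange(.05,1.0,.05):
    fl,ft=go(q,.0905)
    if abs(ft)>20 or fl>-2.5: ok=False;print('abort');break
if ok:
    for q in(1.0,1.02,1.04):
        fl,ft=go(q,.0905)
        if ft<-10: break
shot('side','s7.png');cv2.imwrite('pics/v7.png',cv2.resize(cv2.imread('pics/s7.png')[60:210,150:350],(600,450),interpolation=2))
E
```

```text
0.05 0.0905 gap 0.0317 fL -7.5 fT 1.7 96.8
0.1 0.0905 gap 0.0313 fL -8.2 fT 0.6 97.1
0.15 0.0905 gap 0.0313 fL -7.8 fT 0.7 97.3
0.2 0.0905 gap 0.0317 fL -8.4 fT 1.4 97.6
0.25 0.0905 gap 0.0312 fL -7.3 fT 1.8 97.8
0.3 0.0905 gap 0.0316 fL -7.4 fT 2.0 98.1
0.35 0.0905 gap 0.0315 fL -6.5 fT 1.5 98.3
0.4 0.0905 gap 0.0314 fL -7.1 fT 2.1 98.6
0.45 0.0905 gap 0.0315 fL -7.0 fT 0.8 98.8
0.5 0.0905 gap 0.0313 fL -6.5 fT 2.1 99.1
0.55 0.0905 gap 0.0313 fL -7.7 fT 1.6 99.3
0.6 0.0905 gap 0.0316 fL -7.9 fT 1.0 99.6
0.65 0.0905 gap 0.0317 fL -8.0 fT 0.6 99.8
0.7 0.0905 gap 0.0317 fL -6.9 fT 1.4 100.1
0.75 0.0905 gap 0.0315 fL -7.6 fT 0.6 100.3
0.8 0.0905 gap 0.0314 fL -7.1 fT 1.2 100.6
0.85 0.0905 gap 0.0316 fL -7.1 fT 0.9 100.8
0.9 0.0905 gap 0.0314 fL -7.3 fT 1.2 101.1
0.95 0.0905 gap 0.0319 fL -7.0 fT 0.8 101.3
1.0 0.0905 gap 0.0318 fL -6.9 fT -1.4 101.6
1.02 0.0905 gap 0.0316 fL -7.2 fT -5.1 101.8
1.04 0.0905 gap 0.0318 fL -8.2 fT -11.8 102.1
```

It's against the stop. Lower the collar, release and back off.

```bash
python3 - <<'E'
from h import *
def go(q,r,v=.06,off=.25):
    p,o,L=lev2(q,r,off);robot.move_linear(p,o,velocity=v);s=robot.state();f=np.array(s['force'])
    print(round(q,2),r,'fL',round(f@L,1),np.round(f,1),round(s['clock'],1));return f@L
for r in(.085,.08,.075,.071,.070,.069,.068):
    if go(1.02,r)>5: break
robot.gripper_open();robot.hold(.3)
for r in (.09,.11,.13): 
    try: go(1.0,r,.1,off=.25-(r-.07)*3)
    except robot.MotionError as e: print(e);break
p=robot.state()['position'];robot.move_linear([p[0]-.05,p[1],p[2]+.08],None,velocity=.15)
robot.move_ptp([.54,.14,.26],down(np.pi-.07)); st,im,_=shot('wrist','w8.png')
shot('side','s8.png');a=cv2.resize(cv2.imread('pics/w8.png'),(400,300));b=cv2.resize(cv2.imread('pics/s8.png')[60:210,150:350],(400,300));cv2.imwrite('pics/v8.png',np.hstack([a,b]))
for n in('centre_orange','centre_green'): print(n,find('wrist',n,st,2,z=.026))
for n in('collar_grip','lever_pivot'): print(n,find('wrist',n,st,2))
E
```

```text
1.02 0.085 fL -6.1 [-7.8 -9.8 -2.9] 102.4
1.02 0.08 fL -4.4 [-7.3 -9.9 -1.3] 102.6
1.02 0.075 fL -4.5 [-7.1 -9.2 -1.5] 102.9
1.02 0.071 fL -3.4 [-6.5 -9.6 -0.6] 103.1
1.02 0.07 fL -3.9 [-6.9 -9.6 -1. ] 103.4
1.02 0.069 fL -1.4 [-5.9 -9.1  1.4] 103.6
1.02 0.068 fL 1.6 [-4.4 -9.4  4. ] 103.9
1.0 0.09 fL -1.1 [-0.  -0.5 -1.2] 105.1
1.0 0.11 fL -0.2 [-0.2  0.4 -0.1] 105.5
1.0 0.13 fL -1.1 [-0.4  1.1 -1. ] 105.8
centre_orange [(array([0.6142, 0.0968, 0.026 ]), 0.61, [233.0, 215.0])]
centre_green [(array([0.6269, 0.2074, 0.026 ]), 0.79, [311.0, 218.0])]
collar_grip [(array([0.5948, 0.3117, 0.09  ]), 0.86, [408.0, 208.0])]
lever_pivot [(array([0.5624, 0.3162, 0.03  ]), 0.63, [391.0, 170.0])]
```

View pics/v8.png

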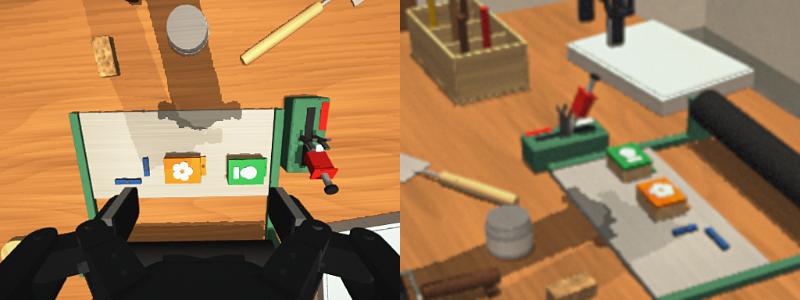

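The lever leans to the locked side with its collar down, and the blocks are in place. One close look at the stops from the far side.

```bash
python3 - <<'E'
from h import *
robot.move_ptp([.62,.16,.2],down(PH)); st,im,_=shot('wrist','w9.png');print(st['clock'])
c=cam('wrist',st);u=np.array([w2p(c,[*(BAY[k]+a*XH+b*YH),.03]) for k in BAY for a in(-.06,.06) for b in(-.06,.06)])
x0,y0=np.maximum(u.min(0).astype(int),0);x1,y1=u.max(0).astype(int);print(x0,y0,x1,y1)
cr=cv2.imread('pics/w9.png')[y0:y1,x0:x1];f=min(800/cr.shape[1],600/cr.shape[0]);cv2.imwrite('pics/v9.png',cv2.resize(cr,None,fx=f,fy=f,interpolation=2))
E
```

```text
109.8083
157 119 374 223
```

View pics/v9.png

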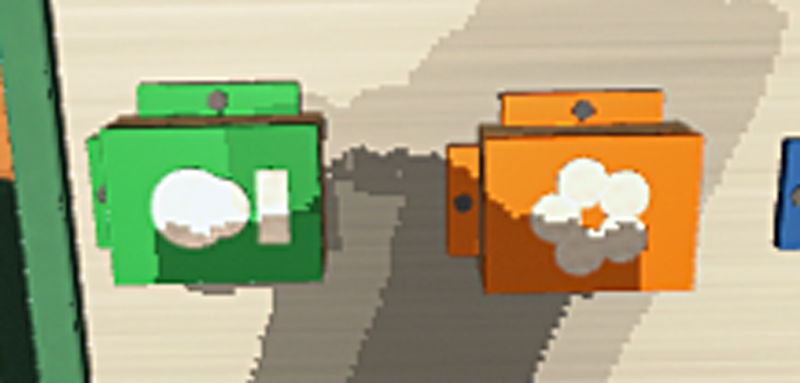

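Both blocks sit against both stops and line up with them within pixel noise. The arm is clear, so I'm handing in.

```bash
python3 - <<'E'
from h import *
print(robot.close_job(),robot.state()['clock'])
E
```

```text
the job is handed in; nothing more can be done
the job is handed in; nothing more can be done
```

The job is handed in at about 110 s: both grey blocks are side by side in the tray, and green and orange (no blue block on the table) look home against both stops, to about 1° in the last picture. The lever is over at its locked stop with the collar down, and I saw nothing else on the table disturbed.

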